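# Set the iris lever of an inspection light base to its working mark

### The job

Set the iris of the light base for looking at inks: with the fingertips against the side of the upright pin on the iris lever, gently push the lever round to its fully open stop (the end of the scale with the engraved circle), then push it back from the other side until its pointer is on the scale's one long mark, and leave it there. Only push the pin, do not grip or force it, and leave the bottles, cup, jar, pen and loupe where they are.

Things in the scene. Friction and masses are not known exactly. Their poses are not given: they have to be found in the camera images.
- light_base: fixed inspection light base: flat grey housing, top 70 mm above the table. Origin on the table below the iris ring's axis; x to the rear, y left, z up. Housing: 135 mm to front and each side of the axis, 175 mm to the rear. On top a dark knurled ring, 128 mm across, 16 mm high, turns and carries a lever in the front half. Rear column (148 mm behind the axis, 190 mm high) holds a magnifier
- iris (a joint): angle of iris ring and lever, rad: 0 = closed stop, 2.094 = fully open stop; grows anticlockwise from above. In the light_base frame the lever points along 120 degrees plus this angle, so front left (small white dot) when closed, front right (engraved white circle, 15 mm) when open. Even friction: about 2.5 N sideways at the pin turns it; stays put, no spring
- pin (a point): upright round aluminium pin on the lever, 12 mm thick, 88 mm from the ring's axis, standing 86 to 128 mm above the table, free all round above the lever; point on its axis 107 mm above the table. The flat lever arm below it, 10 mm wide, lies 80 to 86 mm above the table and ends in a pointer nose 104 mm from the axis, at the scale's inner edge
- long_mark (a point): the one long mark of the scale: white radial line 22 x 2.6 mm on the black arc on the housing's top, 104 to 126 mm from the ring's axis (point at 115 mm, 70 mm above the table). The other marks, every 15 degrees from stop to stop, are 7 mm long; this is the fourth from the closed end, counting the one at the stop. The pointer is on it when joint iris reads 0.785
- ink_a_mid (a point): closed brown glass ink bottle with a white screw cap and blank label, 40 mm across, 72 mm tall; point half-way up its axis; a bystander, on the table to the left of the housing
- ink_b_mid (a point): closed brown glass ink bottle with a white screw cap and blank label, 40 mm across, 72 mm tall; point half-way up its axis; a bystander, on the table in front of the housing
- ink_c_mid (a point): closed brown glass ink bottle with a white screw cap and blank label, 40 mm across, 72 mm tall; point half-way up its axis; a bystander, on the housing's top at its rear left corner
- cup_mid (a point): empty white paper cup, 80 mm across the rim, 95 mm tall; point half-way up; a bystander, on the table to the right of the housing
- jar_mid (a point): empty green glass rinsing jar, 70 mm across, 85 mm tall; point half-way up; a bystander, on the table to the left of the housing, behind ink_a
- pen_mid (a point): black dip pen, 12 mm thick, 180 mm long, lying on the table in front of the housing; point on its axis; a bystander
- loupe_mid (a point): small black folding loupe, 36 x 36 x 40 mm, standing on the housing's top at its rear right corner; point half-way up; a bystander

How it is judged:
By the outcome, as a careful person would: the job done as asked, in the order asked, and still so for the second after the job is handed in, with the robot touching nothing.
It also fails if it takes over 54 s, if anything falls off the work surface, if the arm or the gripper's body presses on something with over 40 N, if the wrist force passes 120 N, or if a joint passes its speed limit or range.

### The arm

A 6-joint arm with a two-finger parallel gripper is mounted at the origin on the work surface. World frame = base frame: x ahead of the robot, y to its left, z up, the work surface at z = 0. Lengths are in m, angles in rad, forces in N, time in s.
With the tool pointing down it reaches from about 0.35 to 0.925 m from the base axis. Payload 6.4 kg.
Tool frame: the origin (TCP) lies midway between the tips of the shut fingers; the grasp point (between the pads) lies manip.grasp_offset behind it (manip.grasp_offset is the distance from the TCP to the grasp point, in m); z points along the fingers, y is the line along which they close (so a half turn about z gives the same grasp; the last joint's range is limited). The gripper opens to 85 mm and grips with 20 to 120 N. Pads are 22 mm wide; open, the fingers measure 114 mm over their backs; the gripper's body (76 mm by 85 mm) begins 54 mm behind the grasp point. The pads swing forward as they close: fully open they stand 13 mm farther back than shut.
Start: joints at [1.135, 0.245, 1.558, -0, 1.339, -0.174], TCP at [0.168, 0.628, 0.21] pointing down, gripper open.
Joint ranges: [-3.13, 3.13], [-1.02, 2.26], [0.13, 2.54], [-0.95, 4.09], [0.21, 2.88], [-2.74, 2.74]. Speed limits (rad/s): [2.57, 2.57, 3.14, 3.14, 3.14, 3.14].

### API

Orientations are given as a unit quaternion [x, y, z, w].
In Python, from workcell import manip, imaging gives the robot as it stands. The module is installed in compiled form; this text tells all that it offers.
- The arm moves only by the tool move_arm, never from a script. Its argument "commands" is a list of rows, each an object of numbers: "x", "y", "z": the shift along the tool's x, y, z in m; "ax", "ay", "az": the turn, a rotation vector about the tool's x, y, z in rad. A call has 1 to 5 rows; each row is the pose to reach, as a shift and turn from the pose commanded when the call began, along the tool's axes at that moment; what a row does not reach only later rows make up. A row lasts 1/10 s, in which the tool goes at most 50 mm and 8.59 degrees, less where a joint would pass 70% of its speed; a pose out of reach is approached as far as the arm can. A call with a gripper value outside its range is refused whole. "hand" is the opening in per cent of the stroke, from 0 (shut) to 100 (fully open), set as the call begins (left out, the last holds). The fingers move at their own pace and stop on an object; "grip_force" is the grip in N (left out, the last holds). Time passes only in rows, so rows that repeat a pose let the fingers close. It gives the time, the measured TCP pose, the force, the opening and the grip force at its end, in the units of the state.
- manip.state(): the state, without advancing time (a new reading comes with each control period).
- imaging.camera(name): name is "side" or "top"; returns the picture (384x512x3 uint8, red, green, blue); there is no depth.
- imaging.calibration(name): a dict with "fx", "fy", "cx", "cy" (pixels), "world_to_cam" (4x4, takes a point from world to camera coordinates). Camera axes: x right, y down, z forward; pixel columns grow to the right and rows downward; lengths in m; the calibration is good to about 2 mm. A picture is of the moment at which its call begins. calibration takes no time and is no camera call.
- manip.sign_off(): hands the job in; it is judged then, once.
Trained networks look in the newest picture that a camera, given by its name, has taken for a name from the list of things; names that differ only in an ending like _2 or _b are one class to them, and where a whole thing is asked for, a point or a joint stands for the part that bears it (a point fixed in the world has none). Each returns a list of dicts, best first, with "score" (0 to 1); they miss things now and then, are a little off and sometimes report something else, mostly with a low value. They report only what shows in the picture. A call takes as long as a camera call.
- imaging.recognise(name, camera): "position" ([x, y, z] in m, in the coordinates of the camera as it stood for that picture, good to about 4 mm: the middle of the surface that is visible of it).
- imaging.outline_of(name, camera): "mask" (384x512 bool, what is visible of it).
The state is a dict: "time_s": time; "qpos": joint angles; "qvel": joint speeds; "joint_torque": joint torques, N m; "ee_pos": TCP position; "eef_rot": TCP orientation; "ft_force": force on the tool from outside, world axes, zero at the start; "moment": the same for the moment, N m; "finger_gap": finger opening in m; "grasp_force": force on a finger pad.
Only numpy, scipy, OpenCV 4.12 (cv2) and the standard library are available. Lean on these libraries where they do the work, as an engineer would, in place of code of your own. Each camera call takes 0.05 s, during which the arm holds its last target. There are 200 camera calls.

## Working session

There is one attempt and no reset: what is moved stays moved. The work goes in short steps, Python scripts to look and compute and a tool call to move; the robot and the scene stay as the last step left them, time stands still between calls to the robot, and variables do not carry over. Pictures are saved under pics/ and viewed, at most 10 in all, crops included, and the job is handed in when it is done.

Besides the shell and the picture viewer there is one more tool, called in YAML: its name, and indented under it one key for each argument. move_arm: Moves the arm, as the interface text tells. Its arguments: {"type":"object","properties":{"commands":{"type":"array"},"hand":{"type":"number"},"grip_force":{"type":"number"}},"required":["commands"]}

```bash
mkdir -p pics; python3 - <<'E'
from workcell import manip, imaging
import cv2, numpy as np
print(manip.state(), manip.grasp_offset)
for c in ("top","side"):
    im=imaging.camera(c); cv2.imwrite(f"pics/{c}0.png",im[:,:,::-1])
    K=imaging.calibration(c); print(c,K)
    T=np.linalg.inv(K["world_to_cam"])
    for n in ("light_base","pin","long_mark","ink_b_mid","cup_mid","pen_mid"):
        for r in imaging.recognise(n,c)[:3]:
            print(n,round(r["score"],2),(T@np.r_[r["position"],1])[:3].round(3))
E
```

```text
{'time_s': 0.0, 'qpos': array([ 1.13489742e+00,  2.45828851e-01,  1.55903477e+00, -3.09306416e-05,
        1.33871404e+00, -1.74111650e-01]), 'qvel': array([-0.00174381,  0.00187872, -0.00182963, -0.00084264, -0.00155596,
        0.00083128]), 'joint_torque': array([ 8.57122777e-04, -4.29496300e+01, -3.26134837e+01,  5.01679892e-06,
        5.15264750e-03, -1.41341411e-05]), 'ee_pos': array([0.16797154, 0.62728667, 0.20905976]), 'eef_rot': array([ 1.30516574e-01,  9.91445631e-01, -9.51212884e-04, -2.83694178e-04]), 'ft_force': array([-0.29399987, -0.07249933,  0.5316832 ]), 'moment': array([-0.0169682 ,  0.05473556,  0.02090126]), 'grasp_force': 0.0, 'finger_gap': 0.08540212137035559} 0.0187
top {'fx': 460.7768379616609, 'fy': 460.7768379616609, 'cx': 255.90642508728217, 'cy': 194.32207437569724, 'world_to_cam': array([[-8.28830114e-02, -9.96558922e-01, -8.48999171e-04,
         1.27448002e-01],
       [-9.76262917e-01,  8.13660121e-02, -2.00724409e-01,
         6.02355392e-01],
       [ 2.00102781e-01, -1.58077971e-02, -9.79647381e-01,
         9.62777994e-01],
       [ 0.00000000e+
[... 416 characters left out ...]
.4240354780842, 'cx': 255.95757978901355, 'cy': 195.28461460054388, 'world_to_cam': array([[-0.93463472, -0.35512404, -0.01857028,  0.56937219],
       [-0.25029684,  0.69404332, -0.67502249,  0.17816719],
       [ 0.25260529, -0.62625137, -0.73756341,  1.05146858],
       [ 0.        ,  0.        ,  0.        ,  1.        ]])}
light_base 0.8 [0.574 0.104 0.07 ]
light_base 0.37 [0.566 0.101 0.087]
pin 0.7 [0.567 0.098 0.088]
long_mark 0.76 [0.574 0.104 0.076]
ink_b_mid 0.71 [0.374 0.124 0.053]
ink_b_mid 0.24 [0.559 0.1   0.085]
cup_mid 0.96 [ 0.569 -0.11   0.065]
cup_mid 0.68 [0.577 0.105 0.071]
cup_mid 0.5 [0.563 0.098 0.085]
pen_mid 0.54 [0.445 0.221 0.011]
pen_mid 0.22 [0.578 0.104 0.071]
```

```bash
python3 - <<'E'
import cv2
a=cv2.imread("pics/top0.png"); cv2.imwrite("pics/top0c.png",cv2.resize(a[60:330,110:450],None,fx=2.2,fy=2.2,interpolation=cv2.INTER_CUBIC))
E
```

```text
(no output)
```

View pics/top0c.png

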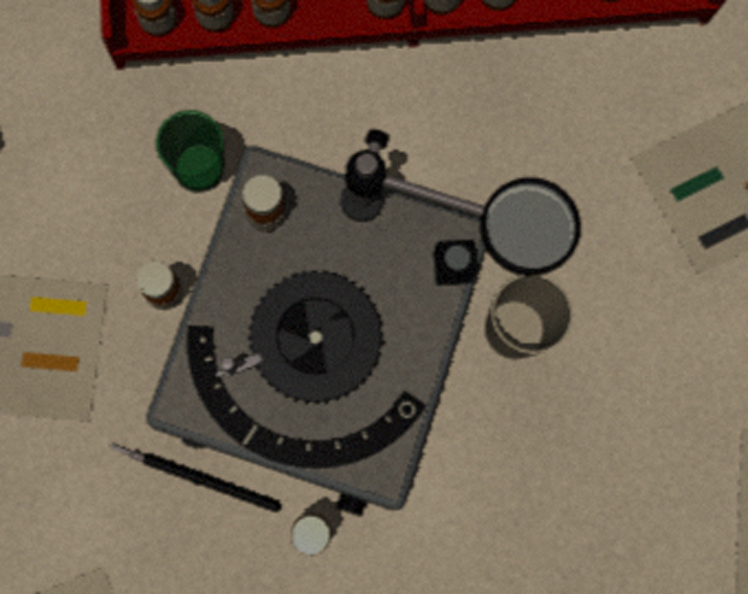

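View pics/side0.png

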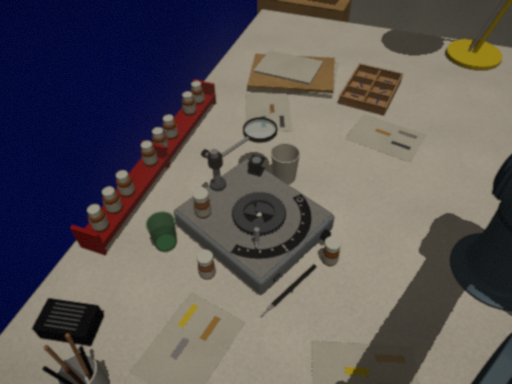

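The top crop (2.2x, offset 110,60) shows the ring hub at (316,337), the closed dot at (203,340), the long mark at (250,435), the open circle at (407,409), and the pin at about (227,368), near the closed end. ink_b is at (311,535) and the cup at (528,315). In the side view the base is at about (255,215), with no obstacles above the scale. Next I'll fit the base pose from these.

```bash
cat > h.py <<'E'
import numpy as np, cv2
from scipy.optimize import least_squares
from workcell import manip, imaging
def proj(P,c):
    K=imaging.calibration(c); q=np.atleast_2d(P)@K["world_to_cam"][:3,:3].T+K["world_to_cam"][:3,3]
    return np.c_[K["fx"]*q[:,0]/q[:,2]+K["cx"],K["fy"]*q[:,1]/q[:,2]+K["cy"]]
def ray(u,v,z,c):
    K=imaging.calibration(c); T=np.linalg.inv(K["world_to_cam"])
    d=T[:3,:3]@[(u-K["cx"])/K["fx"],(v-K["cy"])/K["fy"],1]; o=T[:3,3]
    return o+d*(z-o[2])/d[2]
def b2w(p,B):
    c,s=np.cos(B[2]),np.sin(B[2]); p=np.atleast_2d(p)
    return np.c_[B[0]+c*p[:,0]-s*p[:,1],B[1]+s*p[:,0]+c*p[:,1],p[:,2]]
def pol(r,deg,z): a=np.radians(deg); return [r*np.cos(a),r*np.sin(a),z]
E
python3 - <<'E'
from h import *
px=np.array([[250,435],[150,422],[395,508],[246,148],[280,441],[308,447],[337,445],[365,435],[389,421],[233,409]])/2.2+[110,60]
P=[pol(115,165,70),[-135,135,70],[-135,-135,70],[175,135,70]]+[pol(109,d,70) for d in (180,195,210,225,240,150)]
P=np.array(P)/1e3
# marks' radius of short ticks free
def f(B):
    Q=P.copy(); Q[4:,:2]*=B[3]
    return (proj(b2w(Q,B),"top")-px).ravel()
r=least_squares(f,[.6,.05,-.3,1],loss="soft_l1"); B=r.x; print(B.round(4)); print(f(B).reshape(-1,2).round(1))
np.save("B.npy",B[:3])
# pin top at crop (227,368) z=.128
for z,uv in((.128,(225,368)),):
    w=ray(uv[0]/2.2+110,uv[1]/2.2+60,z,"top"); d=w-[B[0],B[1],0]; print(w, np.hypot(*d[:2]), np.degrees(np.arctan2(d[1],d[0])-B[2]))
print(proj(b2w(np.array([[0,0,.086]]),B),"top"), "hub seen",316/2.2+110,337/2.2+60)
im=cv2.imread("pics/top0.png"); 
o=cv2.resize(im[170:290,180:320],None,fx=5.5,fy=5.5,interpolation=cv2.INTER_CUBIC)
def dot(p,col):
    u=proj(b2w(np.array(p)/1e3,B),"top")[0]; cv2.circle(o,(int((u[0]-180+.5)*5.5),int((u[1]-170+.5)*5.5)),3,col,-1)
for d in range(120,241,15):
    for R in(104,111,126): dot(pol(R,d,70),(0,0,255))
for d in range(120,241,5): dot(pol(88,d,128),(0,255,0)); dot(pol(104,d,86),(255,255,0))
cv2.imwrite("pics/ov.png",o)
E
```

```text
[ 0.5675  0.086  -0.4088  0.9928]
[[ 0.  -0.4]
 [-4.4  0.4]
 [ 4.   2.5]
 [ 0.1 -4.8]
 [-0.1  0.1]
 [ 0.2 -0. ]
 [ 0.2 -0. ]
 [-0.1  0.2]
 [-0.1 -0.8]
 [-0.2  0.1]]
[0.53608138 0.17269799 0.128     ] 0.09220472189779547 133.32036196184836
[[253.41394643 212.04181168]] hub seen 253.63636363636363 213.18181818181816
```

View pics/ov.png

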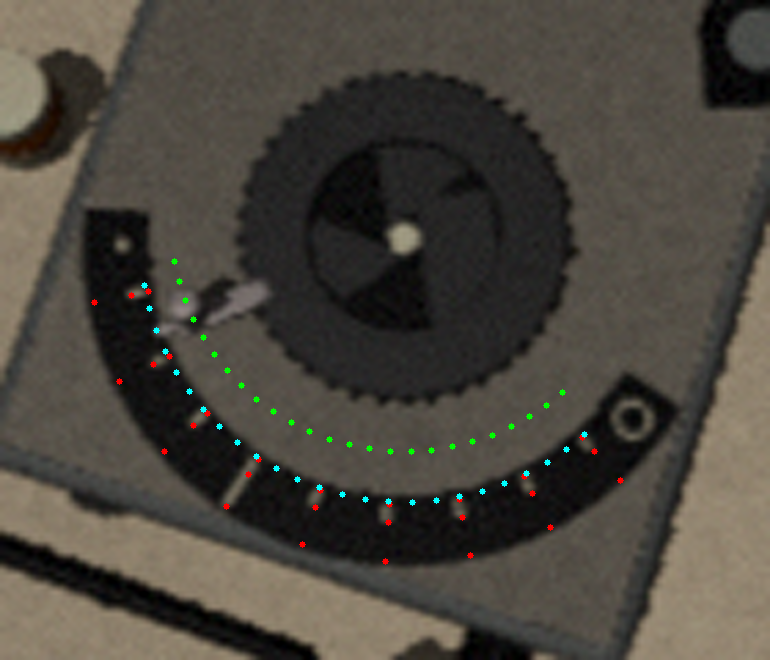

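The overlay fits the marks well. The pin sits near 131° (joint about 0.2). I'll straddle it with the fingers half open, tool y tangential, so each pad can push from its own side without gripping.

```bash
cat >> h.py <<'E'
from scipy.spatial.transform import Rotation as Ro
def goals(degs,r,z):
    """shift/turn in tool axes from the present pose to TCP at base angle deg, radius r, height z; tool x radial, z down"""
    B=np.load("B.npy"); s=manip.state(); R=Ro.from_quat(s["eef_rot"])
    for d in degs:
        w=b2w(pol(r,d,z),B)[0]; a=np.radians(d)+B[2]
        G=Ro.from_matrix(np.array([[np.cos(a),np.sin(a),0],[np.sin(a),-np.cos(a),0],[0,0,-1]]))
        print(d,w.round(4),"shift",(R.inv().apply(w-s["ee_pos"])).round(4),"turn",(R.inv()*G).as_rotvec().round(4))
E
python3 -c "
from h import *
goals([131],.088,.2); goals([131],.088,.098)
print(proj(b2w(pol(.088,131,.107),np.load('B.npy')),'side'),ray(351,162,.19,'top'))"
```

```text
131 [0.5409 0.1699 0.2   ] shift [-0.4785 -0.3459  0.0102] turn [-0.     -0.      1.0022]
131 [0.5409 0.1699 0.098 ] shift [-0.4785 -0.3459  0.1122] turn [-0.     -0.      1.0022]
[[256.63197302 234.49253258]] [ 0.63360742 -0.11242944  0.19      ]
```

move_arm:
  commands:
    - {"x": -0.04, "y": -0.029}
    - {"x": -0.08, "y": -0.058}
    - {"x": -0.12, "y": -0.087}
    - {"x": -0.16, "y": -0.116}
    - {"x": -0.2, "y": -0.145}
  hand: 50
  grip_force: 30

```text
$.commands[0]: bad value
```

move_arm:
  commands:
    - {"x": -0.04, "y": -0.029}
    - {"x": -0.08, "y": -0.058}
    - {"x": -0.12, "y": -0.087}
    - {"x": -0.16, "y": -0.116}
    - {"x": -0.2, "y": -0.145}

```text
$.commands[0]: bad value
```

move_arm:
  commands:
    - {"x": -0.02, "y": -0.014, "az": 0.14}
    - {"x": -0.04, "y": -0.028, "az": 0.28}
    - {"x": -0.06, "y": -0.042, "az": 0.42}
    - {"x": -0.0785, "y": -0.056, "az": 0.56}
    - {"x": -0.0785, "y": -0.056, "az": 0.7}

```text
$.commands[0]: bad value
```

```bash
python3 -c "
from h import *
s=manip.state(); print(s['time_s'],s['ee_pos'],s['finger_gap'],s['qpos'])
goals([131],.088,.098)"
```

```text
0.7 [0.16820626 0.62785888 0.21019142] 0.08499239572067946 [ 1.13491768e+00  2.45073137e-01  1.55782977e+00  2.82528006e-05
  1.33869894e+00 -1.74094274e-01]
131 [0.5409 0.1699 0.098 ] shift [-0.4785 -0.3459  0.1122] turn [-0.     -0.      1.0022]
```

move_arm:
  commands:
    - {"x": -0.04, "y": -0.029, "z": 0, "ax": 0, "ay": 0, "az": 0}
    - {"x": -0.08, "y": -0.058, "z": 0, "ax": 0, "ay": 0, "az": 0}
    - {"x": -0.12, "y": -0.087, "z": 0, "ax": 0, "ay": 0, "az": 0}
    - {"x": -0.16, "y": -0.116, "z": 0, "ax": 0, "ay": 0, "az": 0}
    - {"x": -0.2, "y": -0.145, "z": 0, "ax": 0, "ay": 0, "az": 0}
  hand: 50
  grip_force: 30

```text
time_s: 1.2
ee_pos: [0.3248, 0.4345, 0.2105]
eef_rot: [0.13, 0.991, 0.0, 0.0]
ft_force: [0.8, 0.7, -0.3]
finger_gap: 0.0426
grasp_force: 0.0
```

move_arm:
  commands:
    - {"x": -0.04, "y": -0.029, "z": 0, "ax": 0, "ay": 0, "az": 0}
    - {"x": -0.08, "y": -0.058, "z": 0, "ax": 0, "ay": 0, "az": 0}
    - {"x": -0.12, "y": -0.087, "z": 0, "ax": 0, "ay": 0, "az": 0}
    - {"x": -0.16, "y": -0.116, "z": 0, "ax": 0, "ay": 0, "az": 0}
    - {"x": -0.2, "y": -0.145, "z": 0, "ax": 0, "ay": 0, "az": 0}

```text
time_s: 1.7
ee_pos: [0.4806, 0.2425, 0.2106]
eef_rot: [0.131, 0.991, 0.0, 0.0]
ft_force: [0.3, 0.9, 0.2]
finger_gap: 0.0423
grasp_force: 0.0
```

move_arm:
  commands:
    - {"x": -0.02, "y": -0.014, "z": 0, "ax": 0, "ay": 0, "az": 0.14}
    - {"x": -0.04, "y": -0.028, "z": 0, "ax": 0, "ay": 0, "az": 0.28}
    - {"x": -0.06, "y": -0.042, "z": 0, "ax": 0, "ay": 0, "az": 0.42}
    - {"x": -0.0785, "y": -0.056, "z": 0, "ax": 0, "ay": 0, "az": 0.56}
    - {"x": -0.0785, "y": -0.056, "z": 0, "ax": 0, "ay": 0, "az": 0.7}

```text
time_s: 2.2
ee_pos: [0.5424, 0.1677, 0.2104]
eef_rot: [0.466, 0.885, -0.0, 0.0]
ft_force: [-0.2, 0.3, -0.3]
finger_gap: 0.043
grasp_force: 0.0
```

```bash
python3 -c "
from h import *
s=manip.state(); print(s['time_s'],s['ee_pos'],s['finger_gap'],s['qpos'])
goals([131],.088,.098)"
```

```text
2.2 [0.54239609 0.16773355 0.21038517] 0.042983983703943886 [ 1.00529573e-01  5.33135962e-02  1.77151233e+00 -5.56878085e-04
  1.31599819e+00 -4.99543161e-01]
131 [0.5409 0.1699 0.098 ] shift [ 2.700e-03 -1.000e-04  1.124e-01] turn [0.0005 0.0008 0.2934]
```

move_arm:
  commands:
    - {"x": 0.003, "y": 0, "z": 0, "ax": 0, "ay": 0, "az": 0.14}
    - {"x": 0.003, "y": 0, "z": 0.02, "ax": 0, "ay": 0, "az": 0.293}
    - {"x": 0.003, "y": 0, "z": 0.045, "ax": 0, "ay": 0, "az": 0.293}
    - {"x": 0.003, "y": 0, "z": 0.06, "ax": 0, "ay": 0, "az": 0.293}
    - {"x": 0.003, "y": 0, "z": 0.06, "ax": 0, "ay": 0, "az": 0.293}

```text
time_s: 2.7
ee_pos: [0.5373, 0.1721, 0.1476]
eef_rot: [0.587, 0.81, -0.002, -0.002]
ft_force: [0.1, -0.5, -0.1]
finger_gap: 0.0426
grasp_force: 0.0
```

```bash
python3 -c "
from h import *
o=[]
for c,(u,v) in (('top',(215,225)),('side',(256,225))):
    im=imaging.camera(c)[:,:,::-1]; cv2.imwrite('pics/'+c+'1.png',im)
    o.append(cv2.resize(im[v-55:v+55,u-70:u+70],None,fx=2.8,fy=5.0*.56,interpolation=cv2.INTER_CUBIC))
cv2.imwrite('pics/look1.png',np.hstack(o)); goals([131],.088,.098)"
```

```text
131 [0.5409 0.1699 0.098 ] shift [-0.0028  0.0006  0.0526] turn [0.0003 0.0001 0.0094]
```

View pics/look1.png

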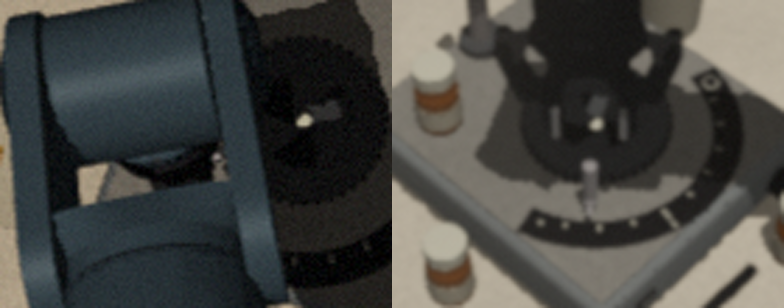

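The side crop shows the open finger pads at about (556,122) and (624,122), symmetric about the pin at x≈590, so the pin is centred between them. I'll descend now.

move_arm:
  commands:
    - {"x": -0.002, "y": 0, "z": 0.015, "ax": 0, "ay": 0, "az": 0}
    - {"x": -0.002, "y": 0, "z": 0.03, "ax": 0, "ay": 0, "az": 0}
    - {"x": -0.002, "y": 0, "z": 0.045, "ax": 0, "ay": 0, "az": 0}
    - {"x": -0.002, "y": 0, "z": 0.05, "ax": 0, "ay": 0, "az": 0}
    - {"x": -0.002, "y": 0, "z": 0.05, "ax": 0, "ay": 0, "az": 0}

```text
time_s: 3.3
ee_pos: [0.5387, 0.1703, 0.0985]
eef_rot: [0.587, 0.81, -0.001, -0.001]
ft_force: [-0.4, 1.0, 0.4]
finger_gap: 0.0425
grasp_force: 0.0
```

```bash
python3 -c "
from h import *
s=manip.state(); print(s['ee_pos'],s['ft_force'],s['grasp_force'],s['qpos'])
goals([131,136,141,146,151,156],.088,.098)"
```

```text
[0.5386874  0.17026005 0.09848005] [-0.40920785  1.03034205  0.41116444] 0.0 [ 1.05480037e-01  1.79156803e-01  1.85365152e+00 -6.85358121e-06
  1.11185750e+00 -2.10539330e-01]
131 [0.5409 0.1699 0.098 ] shift [-0.001   0.002   0.0005] turn [-0.003  -0.0006  0.0093]
136 [0.5337 0.1673 0.098 ] shift [-0.0013 -0.0057  0.0005] turn [-0.003  -0.0008 -0.078 ]
141 [0.5267 0.164  0.098 ] shift [-0.0022 -0.0133  0.0005] turn [-0.0029 -0.0009 -0.1653]
146 [0.5201 0.1602 0.098 ] shift [-0.0038 -0.0208  0.0005] turn [-0.0029 -0.001  -0.2525]
151 [0.5138 0.1557 0.098 ] shift [-0.0061 -0.0282  0.0006] turn [-0.0029 -0.0011 -0.3398]
156 [0.5079 0.1508 0.098 ] shift [-0.0089 -0.0353  0.0006] turn [-0.0028 -0.0013 -0.4271]
```

move_arm:
  commands:
    - {"x": -0.0003, "y": -0.0077, "z": 0, "ax": 0, "ay": 0, "az": -0.0873}
    - {"x": -0.0013, "y": -0.0153, "z": 0, "ax": 0, "ay": 0, "az": -0.1745}
    - {"x": -0.003, "y": -0.0228, "z": 0, "ax": 0, "ay": 0, "az": -0.2618}
    - {"x": -0.0053, "y": -0.0301, "z": 0, "ax": 0, "ay": 0, "az": -0.3491}
    - {"x": -0.0082, "y": -0.0372, "z": 0, "ax": 0, "ay": 0, "az": -0.4363}

```text
time_s: 3.8
ee_pos: [0.5079, 0.1513, 0.101]
eef_rot: [0.396, 0.918, 0.001, 0.001]
ft_force: [2.8, 1.4, -2.2]
finger_gap: 0.0427
grasp_force: 1.4
```

```bash
python3 -c "
from h import *
s=manip.state(); print(s['ee_pos'],s['ft_force'],s['grasp_force'],s['finger_gap'])
goals([156,181],.088,.098)
o=[]
for c,(u,v) in (('top',(235,235)),('side',(256,225))):
    im=imaging.camera(c)[:,:,::-1]; cv2.imwrite('pics/'+c+'2.png',im)
    o.append(cv2.resize(im[v-55:v+55,u-70:u+70],None,fx=2.8,fy=5.0*.56,interpolation=cv2.INTER_CUBIC))
cv2.imwrite('pics/look2.png',np.hstack(o))"
```

```text
[0.50785559 0.15131217 0.10097206] [ 2.83036905  1.40466049 -2.17133703] 1.3861077278852463 0.04268343277771685
156 [0.5079 0.1508 0.098 ] shift [-0.0004 -0.0003  0.003 ] turn [0.0029 0.0014 0.0128]
181 [0.4861 0.1196 0.098 ] shift [-0.0082 -0.0376  0.0029] turn [ 0.0026  0.002  -0.4235]
```

View pics/look2.png

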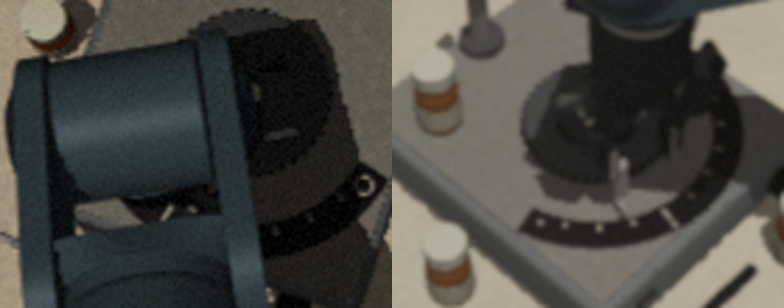

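The side crop shows a pad against the pin at (620,175). The pointer has moved to just past the third tick at (630,217), and the force is about 3 N, so I'll continue the arc.

move_arm:
  commands:
    - {"x": -0.0003, "y": -0.0077, "z": 0, "ax": 0, "ay": 0, "az": -0.0873}
    - {"x": -0.0013, "y": -0.0153, "z": 0.001, "ax": 0, "ay": 0, "az": -0.1745}
    - {"x": -0.003, "y": -0.0228, "z": 0.001, "ax": 0, "ay": 0, "az": -0.2618}
    - {"x": -0.0053, "y": -0.0301, "z": 0.001, "ax": 0, "ay": 0, "az": -0.3491}
    - {"x": -0.0082, "y": -0.0372, "z": 0.001, "ax": 0, "ay": 0, "az": -0.4363}

```text
time_s: 4.4
ee_pos: [0.4865, 0.1202, 0.1004]
eef_rot: [0.189, 0.982, 0.001, 0.001]
ft_force: [1.8, 3.2, 0.5]
finger_gap: 0.0427
grasp_force: 1.5
```

move_arm:
  commands:
    - {"x": -0.0003, "y": -0.0077, "z": 0, "ax": 0, "ay": 0, "az": -0.0873}
    - {"x": -0.0013, "y": -0.0153, "z": 0, "ax": 0, "ay": 0, "az": -0.1745}
    - {"x": -0.003, "y": -0.0228, "z": 0, "ax": 0, "ay": 0, "az": -0.2618}
    - {"x": -0.0053, "y": -0.0301, "z": 0, "ax": 0, "ay": 0, "az": -0.3491}
    - {"x": -0.0082, "y": -0.0372, "z": 0, "ax": 0, "ay": 0, "az": -0.4363}

```text
time_s: 4.9
ee_pos: [0.48, 0.0825, 0.1002]
eef_rot: [-0.028, 1.0, 0.001, 0.001]
ft_force: [0.6, 3.5, 2.5]
finger_gap: 0.0428
grasp_force: 1.4
```

```bash
python3 -c "
from h import *
s=manip.state(); print(s['ee_pos'],s['ft_force'],s['grasp_force'],s['finger_gap'],s['qpos'])
goals([206,226,231],.088,.098)"
```

```text
[0.48002098 0.08250687 0.10021481] [0.60319316 3.45713786 2.51591702] 1.4177079498767853 0.042791342804811054 [-6.39574845e-02 -7.28388871e-03  2.05049484e+00  1.70728619e-03
  1.09675898e+00 -1.69098066e+00]
206 [0.4795 0.082  0.098 ] shift [ 0.0005 -0.0004  0.0022] turn [0.0013 0.0018 0.0105]
226 [0.4862 0.0522 0.098 ] shift [-0.0045 -0.0306  0.0022] turn [ 0.001   0.002  -0.3386]
231 [0.4895 0.0453 0.098 ] shift [-0.0074 -0.0377  0.0022] turn [ 0.0009  0.002  -0.4258]
```

move_arm:
  commands:
    - {"x": -0.0003, "y": -0.0077, "z": 0, "ax": 0, "ay": 0, "az": -0.0873}
    - {"x": -0.0013, "y": -0.0153, "z": 0, "ax": 0, "ay": 0, "az": -0.1745}
    - {"x": -0.003, "y": -0.0228, "z": 0, "ax": 0, "ay": 0, "az": -0.2618}
    - {"x": -0.0053, "y": -0.0301, "z": 0, "ax": 0, "ay": 0, "az": -0.3491}
    - {"x": -0.0082, "y": -0.0372, "z": 0, "ax": 0, "ay": 0, "az": -0.4363}

```text
time_s: 5.4
ee_pos: [0.4901, 0.0457, 0.1]
eef_rot: [-0.243, 0.97, 0.0, 0.001]
ft_force: [-0.2, 2.6, 0.9]
finger_gap: 0.0426
grasp_force: 1.3
```

move_arm:
  commands:
    - {"x": -0.0001, "y": -0.0046, "z": 0, "ax": 0, "ay": 0, "az": -0.0524}
    - {"x": -0.0005, "y": -0.0092, "z": 0, "ax": 0, "ay": 0, "az": -0.1047}
    - {"x": -0.0011, "y": -0.0138, "z": 0, "ax": 0, "ay": 0, "az": -0.1571}
    - {"x": -0.0011, "y": -0.0138, "z": 0, "ax": 0, "ay": 0, "az": -0.1571}

```text
time_s: 5.8
ee_pos: [0.4975, 0.0336, 0.0997]
eef_rot: [-0.317, 0.948, -0.0, 0.0]
ft_force: [-0.6, 0.2, -0.5]
finger_gap: 0.0424
grasp_force: 0.1
```

```bash
python3 -c "
from h import *
s=manip.state(); print(s['ee_pos'],s['ft_force'],s['grasp_force'],s['finger_gap'],s['qpos'])
goals([240,250],.088,.098)
o=[]
for c,(u,v) in (('top',(275,235)),('side',(286,225))):
    im=imaging.camera(c)[:,:,::-1]; cv2.imwrite('pics/'+c+'3.png',im)
    o.append(cv2.resize(im[v-55:v+55,u-70:u+70],None,fx=2.8,fy=5.0*.56,interpolation=cv2.INTER_CUBIC))
cv2.imwrite('pics/look3.png',np.hstack(o))"
```

```text
[0.49745179 0.03360497 0.09974688] [-0.56084889  0.23925563 -0.48316855] 0.08194722700864077 0.04241411466963997 [-1.60443855e-01  2.24368624e-02  2.02155679e+00  1.81470219e-04
  1.09706229e+00 -2.37679404e+00]
240 [0.4968 0.0336 0.098 ] shift [0.0006 0.0004 0.0017] turn [-0.0003  0.0005  0.0071]
250 [0.507  0.0221 0.098 ] shift [-0.0007 -0.0149  0.0018] turn [-0.0003  0.0005 -0.1674]
```

View pics/look3.png

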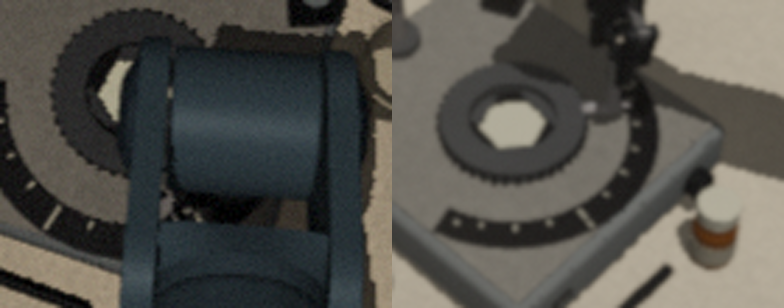

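The pin is near the open end with its lever at about (590,105) in the side crop, and the iris opening is large. I'll creep to the stop now, watching the force.

move_arm:
  commands:
    - {"x": 0, "y": -0.0025, "z": 0, "ax": 0, "ay": 0, "az": -0.025}
    - {"x": -0.0002, "y": -0.005, "z": 0, "ax": 0, "ay": 0, "az": -0.05}
    - {"x": -0.0003, "y": -0.0075, "z": 0, "ax": 0, "ay": 0, "az": -0.075}
    - {"x": -0.0006, "y": -0.01, "z": 0, "ax": 0, "ay": 0, "az": -0.1}

```text
time_s: 6.3
ee_pos: [0.5033, 0.026, 0.0992]
eef_rot: [-0.366, 0.931, 0.0, -0.0]
ft_force: [-2.0, 1.5, 1.4]
finger_gap: 0.0428
grasp_force: 1.3
```

move_arm:
  commands:
    - {"x": 0, "y": -0.0012, "z": 0, "ax": 0, "ay": 0, "az": -0.01}
    - {"x": 0, "y": -0.0024, "z": 0, "ax": 0, "ay": 0, "az": -0.02}
    - {"x": 0, "y": -0.0036, "z": 0, "ax": 0, "ay": 0, "az": -0.03}

```text
time_s: 6.6
ee_pos: [0.5057, 0.0233, 0.0991]
eef_rot: [-0.379, 0.925, 0.0, -0.0]
ft_force: [-2.8, 1.2, 1.6]
finger_gap: 0.0428
grasp_force: 1.3
```

move_arm:
  commands:
    - {"x": 0, "y": -0.0008, "z": 0, "ax": 0, "ay": 0, "az": 0}
    - {"x": 0, "y": -0.0016, "z": 0, "ax": 0, "ay": 0, "az": 0}
    - {"x": 0, "y": -0.0024, "z": 0, "ax": 0, "ay": 0, "az": 0}

```text
time_s: 6.9
ee_pos: [0.5066, 0.0222, 0.0989]
eef_rot: [-0.379, 0.925, 0.001, -0.001]
ft_force: [-6.3, 5.2, 4.3]
finger_gap: 0.0431
grasp_force: 3.7
```

move_arm:
  commands:
    - {"x": 0, "y": -0.0005, "z": 0, "ax": 0, "ay": 0, "az": 0}
    - {"x": 0, "y": -0.001, "z": 0, "ax": 0, "ay": 0, "az": 0}
    - {"x": 0, "y": -0.001, "z": 0, "ax": 0, "ay": 0, "az": 0}

```text
time_s: 7.2
ee_pos: [0.5066, 0.0222, 0.0988]
eef_rot: [-0.379, 0.925, 0.002, -0.002]
ft_force: [-7.2, 5.6, 5.3]
finger_gap: 0.0428
grasp_force: 4.5
```

```bash
python3 -c "
from h import *
s=manip.state(); print(s['ee_pos'],s['ft_force'],s['grasp_force'],s['finger_gap'],s['qpos'])
goals([249,240],.088,.098)
B=np.load('B.npy');d=s['ee_pos']-[B[0],B[1],0];print(np.hypot(d[0],d[1]),(np.degrees(np.arctan2(d[1],d[0])-B[2]))%360)
c,(u,v)='side',(306,215)
im=imaging.camera(c)[:,:,::-1]; cv2.imwrite('pics/'+c+'4.png',im)
cv2.imwrite('pics/look4.png',cv2.resize(im[v-45:v+45,u-60:u+60],None,fx=5,fy=5,interpolation=cv2.INTER_CUBIC))"
```

```text
[0.50658889 0.02217594 0.09881036] [-7.24586769  5.63944601  5.2729211 ] 4.514740705490112 0.04284837415096828 [-1.81109918e-01  4.72980529e-02  1.99790592e+00  1.87698763e-03
  1.10104669e+00 -2.53028757e+00]
249 [0.5059 0.0231 0.098 ] shift [-0.0002  0.0012  0.0008] turn [ 0.0048 -0.0013 -0.0179]
240 [0.4968 0.0336 0.098 ] shift [-0.001   0.015   0.0009] turn [ 0.0047 -0.0016  0.1392]
0.08819605845308905 249.77862527617089
```

View pics/look4.png

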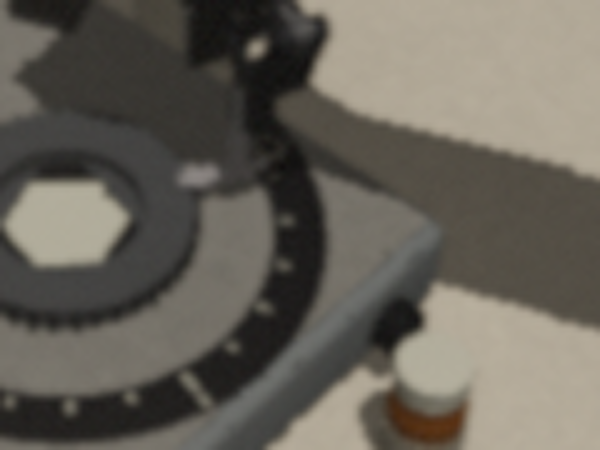

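At the stop: the TCP is at 249.8°, exactly as predicted for the pin at 240°, with about 9 N steady and no further motion. The crop shows the lever at (197,177), pointing to the circle end, and the iris fully open. Now I'll push back with the opposite pad.

move_arm:
  commands:
    - {"x": -0.0003, "y": 0.009, "z": 0, "ax": 0, "ay": 0, "az": 0.0673}
    - {"x": -0.0013, "y": 0.0168, "z": 0, "ax": 0, "ay": 0, "az": 0.1445}
    - {"x": -0.003, "y": 0.0243, "z": 0, "ax": 0, "ay": 0, "az": 0.2318}
    - {"x": -0.0053, "y": 0.0316, "z": 0, "ax": 0, "ay": 0, "az": 0.3191}
    - {"x": -0.0082, "y": 0.0387, "z": 0, "ax": 0, "ay": 0, "az": 0.4063}

```text
time_s: 7.75
ee_pos: [0.4876, 0.0535, 0.0994]
eef_rot: [-0.183, 0.983, -0.001, 0.001]
ft_force: [0.6, -4.0, -1.2]
finger_gap: 0.0427
grasp_force: 1.6
```

```bash
cat >> h.py <<'E'
def where():
    s=manip.state(); B=np.load('B.npy');d=s['ee_pos']-[B[0],B[1],0]
    print(s['ee_pos'].round(4),s['ft_force'].round(1),s['grasp_force'],s['finger_gap'],'r',np.hypot(d[0],d[1]),'deg',(np.degrees(np.arctan2(d[1],d[0])-B[2]))%360)
E
python3 -c "
from h import *
where(); goals([225,200],.088,.098)"
```

```text
[0.4876 0.0535 0.0994] [ 0.6 -4.  -1.2] 1.6102150082588196 0.04267106926253752 r 0.08622603747046624 deg 225.54581185318477
225 [0.4856 0.0536 0.098 ] shift [0.0018 0.0008 0.0014] turn [-0.0032  0.0014 -0.0088]
200 [0.4796 0.0913 0.098 ] shift [-0.0061  0.0381  0.0013] turn [-0.0028  0.002   0.4275]
```

move_arm:
  commands:
    - {"x": 0.0007, "y": 0.0077, "z": 0, "ax": 0, "ay": 0, "az": 0.0873}
    - {"x": -0.0003, "y": 0.0153, "z": 0, "ax": 0, "ay": 0, "az": 0.1745}
    - {"x": -0.002, "y": 0.0228, "z": 0, "ax": 0, "ay": 0, "az": 0.2618}
    - {"x": -0.0043, "y": 0.0301, "z": 0, "ax": 0, "ay": 0, "az": 0.3491}
    - {"x": -0.0072, "y": 0.0372, "z": 0, "ax": 0, "ay": 0, "az": 0.4363}

```text
time_s: 8.25
ee_pos: [0.4805, 0.0907, 0.0993]
eef_rot: [0.034, 0.999, -0.001, 0.001]
ft_force: [-1.7, -4.4, 1.4]
finger_gap: 0.0428
grasp_force: 1.7
```

move_arm:
  commands:
    - {"x": -0.0003, "y": 0.0077, "z": 0, "ax": 0, "ay": 0, "az": 0.0873}
    - {"x": -0.0013, "y": 0.0153, "z": 0, "ax": 0, "ay": 0, "az": 0.1745}
    - {"x": -0.003, "y": 0.0228, "z": 0, "ax": 0, "ay": 0, "az": 0.2618}
    - {"x": -0.0053, "y": 0.0301, "z": 0, "ax": 0, "ay": 0, "az": 0.3491}
    - {"x": -0.0082, "y": 0.0372, "z": 0, "ax": 0, "ay": 0, "az": 0.4363}

```text
time_s: 8.75
ee_pos: [0.4907, 0.1276, 0.0991]
eef_rot: [0.25, 0.968, -0.001, 0.0]
ft_force: [-2.9, -2.4, 1.8]
finger_gap: 0.0429
grasp_force: 1.7
```

```bash
python3 -c "
from h import *
where(); goals([175,165,155.2],.088,.098)"
```

```text
[0.4907 0.1276 0.0991] [-2.9 -2.4  1.8] 1.663622371852398 0.04289834946725606 r 0.08736087640641135 deg 174.95694383795356
175 [0.4901 0.1279 0.098 ] shift [ 0.0006 -0.0001  0.0011] turn [-0.0019  0.0006 -0.0087]
165 [0.4985 0.1407 0.098 ] shift [-0.0006  0.0152  0.0011] turn [-0.0018  0.0008  0.1658]
155.2 [0.5088 0.1516 0.098 ] shift [-0.0043  0.0298  0.001 ] turn [-0.0018  0.0009  0.3369]
```

move_arm:
  commands:
    - {"x": -0.0002, "y": 0.0061, "z": 0, "ax": 0, "ay": 0, "az": 0.0698}
    - {"x": -0.0009, "y": 0.0122, "z": 0, "ax": 0, "ay": 0, "az": 0.1396}
    - {"x": -0.0019, "y": 0.0183, "z": 0, "ax": 0, "ay": 0, "az": 0.2094}
    - {"x": -0.0034, "y": 0.0243, "z": 0, "ax": 0, "ay": 0, "az": 0.2793}
    - {"x": -0.0034, "y": 0.0243, "z": 0, "ax": 0, "ay": 0, "az": 0.2793}

```text
time_s: 9.25
ee_pos: [0.5057, 0.1479, 0.099]
eef_rot: [0.38, 0.925, -0.0, 0.0]
ft_force: [-1.3, -0.2, -0.6]
finger_gap: 0.0426
grasp_force: 0.1
```

```bash
cat >> h.py <<'E'
def look(c,u,v,name,w=50,h=37,f=7):
    im=imaging.camera(c)[:,:,::-1]; cv2.imwrite(f'pics/{c}_{name}.png',im)
    cv2.imwrite(f'pics/{name}.png',cv2.resize(im[v-h:v+h,u-w:u+w],None,fx=f,fy=f,interpolation=cv2.INTER_CUBIC))
E
python3 -c "
from h import *
where(); goals([155.2],.088,.098); look('side',275,235,'look5')"
```

```text
[0.5057 0.1479 0.099 ] [-1.3 -0.2 -0.6] 0.12229403480887413 0.04263281146268011 r 0.08739648355176119 deg 158.37060285087756
155.2 [0.5088 0.1516 0.098 ] shift [0.0004 0.0049 0.001 ] turn [0.0001 0.0007 0.0615]
```

View pics/look5.png

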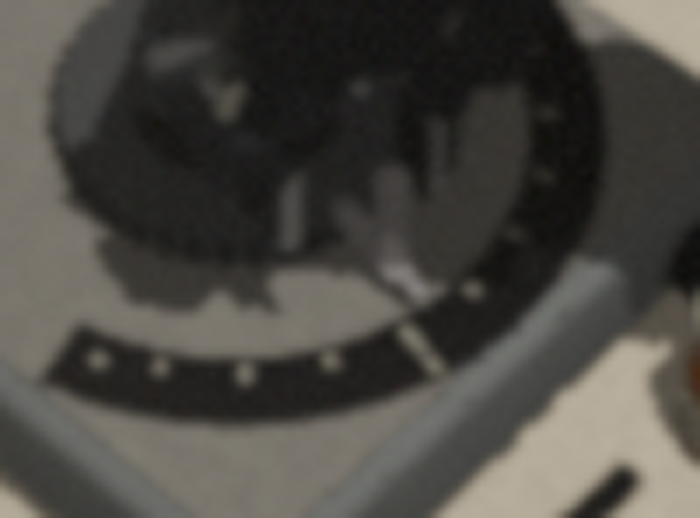

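The side crop shows the pointer nose at about (430,292), short of the long mark (inner end (405,330), outer (435,370)). I'll convert that to an angle relative to the mark.

```bash
python3 -c "
from h import *
B=np.load('B.npy')
t=lambda r,d,z:((proj(b2w(pol(r,d,z),B),'side')[0]-[225,198]+.5)*7-.5).round(0)
print(t(.104,165,.07),t(.126,165,.07))
for d in (160,165,166,168,170,172): print(d,t(.104,d,.083),t(.088,d,.128),t(.088,d,.086))"
```

```text
[402. 328.] [439. 375.]
160 [379. 316.] [359. 195.] [357. 275.]
165 [403. 305.] [379. 186.] [377. 266.]
166 [408. 302.] [384. 184.] [381. 264.]
168 [417. 297.] [391. 180.] [389. 260.]
170 [426. 292.] [399. 176.] [396. 256.]
172 [434. 287.] [407. 171.] [403. 251.]
```

move_arm:
  commands:
    - {"x": 0.0002, "y": 0.001, "z": 0, "ax": 0, "ay": 0, "az": 0.012}
    - {"x": 0.0002, "y": 0.002, "z": 0, "ax": 0, "ay": 0, "az": 0.024}
    - {"x": 0.0002, "y": 0.003, "z": 0, "ax": 0, "ay": 0, "az": 0.036}
    - {"x": 0.0002, "y": 0.0035, "z": 0, "ax": 0, "ay": 0, "az": 0.044}
    - {"x": 0.0002, "y": 0.0035, "z": 0, "ax": 0, "ay": 0, "az": 0.044}

```text
time_s: 9.8
ee_pos: [0.5077, 0.1504, 0.0992]
eef_rot: [0.401, 0.916, -0.0, 0.0]
ft_force: [-0.0, -2.9, -0.3]
finger_gap: 0.0427
grasp_force: 1.0
```

```bash
python3 -c "
from h import *
where(); goals([155.2],.088,.098); look('side',275,235,'look6')"
```

```text
[0.5077 0.1504 0.0992] [-0.  -2.9 -0.3] 1.021551489830017 0.04265727505403441 r 0.08786063234780803 deg 156.29431808379815
155.2 [0.5088 0.1516 0.098 ] shift [0.0001 0.0017 0.0012] turn [-0.0001  0.0001  0.0168]
```

View pics/look6.png

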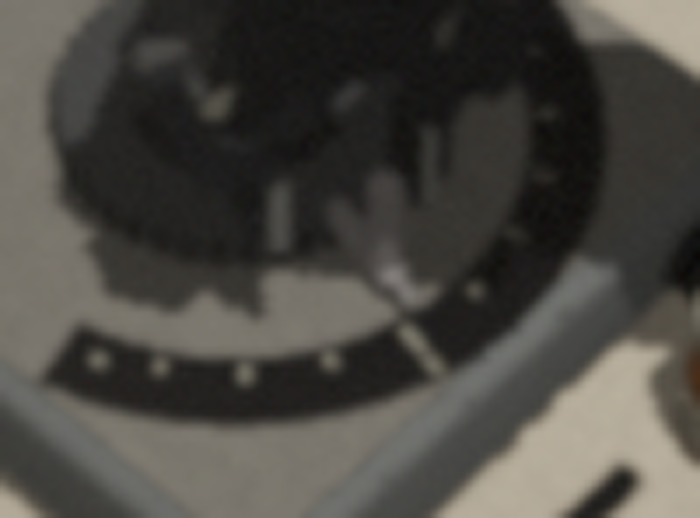

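The nose is now at about (415,297), roughly 1–2° before the mark. I'll advance 1.7 mm to the calibrated angle, then back off the pin and raise for a clear look.

move_arm:
  commands:
    - {"x": 0, "y": 0.0006, "z": 0, "ax": 0, "ay": 0, "az": 0.006}
    - {"x": 0, "y": 0.0012, "z": 0, "ax": 0, "ay": 0, "az": 0.012}
    - {"x": 0, "y": 0.0017, "z": 0, "ax": 0, "ay": 0, "az": 0.0168}
    - {"x": 0, "y": 0.0017, "z": 0, "ax": 0, "ay": 0, "az": 0.0168}

```text
time_s: 10.25
ee_pos: [0.5089, 0.1517, 0.0992]
eef_rot: [0.408, 0.913, 0.0, -0.0]
ft_force: [0.2, -2.0, 0.1]
finger_gap: 0.0424
grasp_force: 1.0
```

```bash
python3 -c "
from h import *
where()"
```

```text
[0.5089 0.1517 0.0992] [ 0.2 -2.   0.1] 0.9774717316031456 0.04244294409967425 r 0.08801308581025277 deg 155.09549577630017
```

move_arm:
  commands:
    - {"x": 0, "y": -0.005, "z": 0, "ax": 0, "ay": 0, "az": 0}
    - {"x": 0, "y": -0.013, "z": 0, "ax": 0, "ay": 0, "az": 0}
    - {"x": 0, "y": -0.013, "z": -0.015, "ax": 0, "ay": 0, "az": 0}
    - {"x": 0, "y": -0.013, "z": -0.04, "ax": 0, "ay": 0, "az": 0}
    - {"x": 0, "y": -0.013, "z": -0.08, "ax": 0, "ay": 0, "az": 0}

```text
time_s: 10.75
ee_pos: [0.4976, 0.1429, 0.179]
eef_rot: [0.409, 0.913, -0.001, -0.002]
ft_force: [0.6, -0.7, 0.0]
finger_gap: 0.0428
grasp_force: 0.0
```

```bash
python3 -c "
from h import *
where(); s=manip.state(); print(Ro.from_quat(s['eef_rot']).inv().apply([0,.2,0]))"
```

```text
[0.4976 0.1429 0.179 ] [ 0.6 -0.7  0. ] 0.0 0.04282189941841346 r 0.09012745053482346 deg 164.26268491661136
[1.49177986e-01 1.33213836e-01 5.08745925e-05]
```

move_arm:
  commands:
    - {"x": 0, "y": 0, "z": -0.045, "ax": 0, "ay": 0, "az": 0}
    - {"x": 0.035, "y": 0.031, "z": -0.05, "ax": 0, "ay": 0, "az": 0}
    - {"x": 0.07, "y": 0.062, "z": -0.05, "ax": 0, "ay": 0, "az": 0}
    - {"x": 0.105, "y": 0.093, "z": -0.05, "ax": 0, "ay": 0, "az": 0}
    - {"x": 0.14, "y": 0.124, "z": -0.05, "ax": 0, "ay": 0, "az": 0}

```text
time_s: 11.25
ee_pos: [0.4984, 0.332, 0.2311]
eef_rot: [0.409, 0.913, 0.001, 0.001]
ft_force: [0.7, -0.8, 0.6]
finger_gap: 0.0427
grasp_force: 0.0
```

move_arm:
  commands:
    - {"x": 0.035, "y": 0.031, "z": 0, "ax": 0, "ay": 0, "az": 0}
    - {"x": 0.07, "y": 0.062, "z": 0, "ax": 0, "ay": 0, "az": 0}
    - {"x": 0.07, "y": 0.062, "z": 0, "ax": 0, "ay": 0, "az": 0}

```text
time_s: 11.55
ee_pos: [0.4969, 0.4282, 0.2301]
eef_rot: [0.406, 0.914, 0.001, -0.0]
ft_force: [-0.0, -0.4, -0.6]
finger_gap: 0.043
grasp_force: 0.0
```

```bash
python3 -c "
from h import *
look('top',240,240,'look7',w=35,h=35,f=8); look('side',275,235,'look7s',w=35,h=35,f=8)
cv2.imwrite('pics/look7b.png',np.hstack([cv2.resize(cv2.imread('pics/look7.png'),(400,400)),cv2.resize(cv2.imread('pics/look7s.png'),(400,400))]))
B=np.load('B.npy'); k=400/70
for c,o in(('top',[205,205]),('side',[240,200])):
  t=lambda r,d,z:((proj(b2w(pol(r,d,z),B),c)[0]-o+.5)*k-.5).round(0)
  print(c,t(.104,165,.07),t(.126,165,.07))
  for d in (161,163,165,167,169): print(d,t(.104,d,.083),t(.088,d,.128),t(.064,d,.083))"
```

```text
top [126. 277.] [ 92. 326.]
161 [108. 263.] [127. 217.] [174. 178.]
163 [115. 269.] [134. 222.] [179. 181.]
165 [123. 274.] [141. 227.] [184. 185.]
167 [131. 280.] [148. 232.] [189. 188.]
169 [140. 285.] [155. 236.] [194. 191.]
side [243. 257.] [273. 295.]
161 [228. 245.] [210. 146.] [181. 174.]
163 [236. 241.] [217. 144.] [186. 172.]
165 [243. 237.] [224. 140.] [190. 170.]
167 [251. 233.] [231. 137.] [195. 168.]
169 [258. 229.] [237. 134.] [199. 165.]
```

View pics/look7b.png

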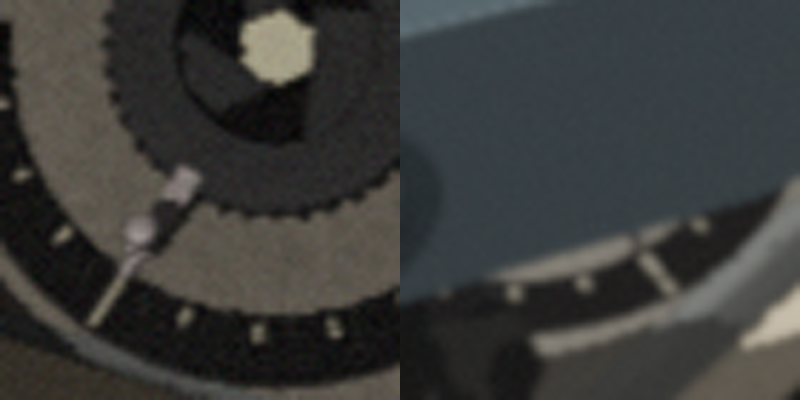

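In the top view the pointer nose (about (128,268)) runs straight into the long mark ((126,277) to (95,323)). The pin top at (139,228) matches the prediction for 165°, (141,227). The force-calibrated angle of 164.9° agrees. The arm is clear of everything, so I'll hand in.

```bash
python3 -c "
from workcell import manip
print(manip.sign_off())"
```

```text
the job is handed in; nothing more can be done
None
```

I pushed the iris lever to its fully open stop, then back from the other side until the pointer was on the long mark (about 164.9° measured, 165° wanted). I handed it in at about 12 s with the arm clear, and nothing else was touched as far as the forces and pictures show.

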